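# Set out the seasoning board

### The arm

A 7-joint arm with a two-finger parallel gripper is mounted at the origin on a cart in front of the work surface, level with it; the furniture and walls round the work are solid. World frame = base frame: x ahead of the robot, y to its left, z up, the work surface at z = 0. Lengths are in mm, angles in rad, forces in N, time in s.
With the tool pointing down it reaches from about 400 to 850 mm from the base axis. Payload 4.5 kg.
Tool frame: the origin (TCP) lies between the finger pads; the fingertips stand 22 mm ahead of it and the grasp point (between the pads) lies 3 mm ahead of it (bot.finger_overhang is the distance from the TCP to the fingertips, in mm); z points along the fingers, y is the line along which they close (so a half turn about z gives the same grasp; the last joint's range is limited). The gripper opens to 88 mm and grips with 3 to 60 N. Pads are 18 mm wide; open, the fingers measure 123 mm over their backs; the gripper's body (75 mm by 187 mm) begins 45 mm behind the grasp point.
Start: joints at [-1.314, 0.689, -0.195, 1.565, 0.157, 0.902, -0.215], TCP at [138.079, 609.58, 232.643] pointing down, gripper open.
Joint ranges: [-3.01, 3.01], [-0.46, 2.08], [-1.47, 1.51], [0.13, 2.56], [-1, 4.14], [0.04, 2.09], [-2.66, 2.66]. Speed limits (rad/s): [2.57, 2.57, 3.14, 3.14, 3.14, 3.14, 3.14].

### API

Orientations are given as [roll, pitch, yaw] about the fixed x, y, z axes, in that order (R = Rz(yaw) Ry(pitch) Rx(roll)).
In Python, from plant import bot gives the robot as it stands. The module is installed in compiled form; this text tells all that it offers.
- The arm moves only by the tool apply_moves, never from a script. Its argument "deltas" is one flat list of numbers, 7 for each row, row after row: the turn, a rotation vector about the world's x, y, z in rad, then the shift along the world's x, y, z in m, then the gripper command: -1 is shut, 1 is fully open, values between are in proportion. A call has 1 to 8 rows; each row is the pose to reach, as a shift and turn from the pose commanded when the call began; what a row does not reach only later rows make up. A row lasts 1/12 s, in which the tool goes at most 41.7 mm and 7.16 degrees, less where a joint would pass 70% of its speed; a pose out of reach is approached as far as the arm can. A call with a gripper value outside its range is refused whole. The fingers move at their own pace and stop on an object; "grip_force" is the grip in N (left out, the last holds). Time passes only in rows, so rows that repeat a pose let the fingers close. It gives the time, the measured TCP pose, the force, the opening and the grip force at its end, in the units of the state.
- bot.state(): the state, without advancing time (a new reading comes with each control period).
- bot.grab_frame(name): name is "side" or "top"; returns a dict with "image" (384x512x3 uint8, red, green, blue), "fovy" (degrees; the focal length in pixels is half the picture's height over the tangent of half this angle, whatever the lens; pixels are square), "cx", "cy" (the principal point, pixels), "xyz" and "orientation" of the camera in the world. Camera axes: x right, y up, looking along -z (the intrinsics and any distortion apply to the point x, -y, -z); pixel columns grow to the right and rows downward; lengths in mm; the calibration is good to about 2 mm. A picture is of the moment at which its call begins. There is no depth.
- bot.hand_in(): hands the job in; it is judged then, once.
The state is a dict: "t": time; "joint_positions": joint angles; "joint_velocities": joint speeds; "joint_efforts": joint torques, N m; "tool_pos": TCP position; "orientation": TCP orientation; "force": force on the tool from outside, world axes, zero at the start; "wrist_torque": the same for the moment, N m; "grip_width": opening from 0.0 (shut) to 1.0 (fully open); "grip_force": force on a finger pad.
Only numpy, scipy, OpenCV 4.12 (cv2) and the standard library are available. Lean on these libraries where they do the work, as an engineer would, in place of code of your own. Each camera call takes 0.05 s, during which the arm holds its last target. There are 200 camera calls.

### The job

Set out the seasonings on the wooden board, each thing upright and centred on its own cork disc: the pepper mill in the back row between the wide tin and the jam jar, the salt shaker on the disc in front of the wide tin, and the spice jar on the disc in front of the jam jar. Stack the small tin centred on top of the wide tin. The wide tin and the jam jar stay on their discs, and the cream jug and the timer must not be disturbed.

Things in the scene. Friction and masses are not known exactly. Their poses are not given: they have to be found in the camera images.
- board: Wooden chopping board lying flat, fixed in place, 220 (x) x 340 (y) x 22 mm; origin at the centre of its underside, z up. Its x axis points away from the robot ('back', within 0.25 rad of straight ahead), its y axis to the left. Six round cork discs, 78 mm across and 3 mm thick, are fixed on it in two rows of three, centred at x = +50 mm (back row) and x = -50 mm (front row, nearer the robot), y = +105, 0 and -105 mm; their tops are 25 mm above the origin.
- tomato_tin: The wide tin: low round food tin, 75 mm across, 58 mm high, flat top; origin at the centre of its underside, z up. Loose, it stands at the start on one end disc of the back row (left or right, it varies).
- jam_jar: Jam jar, glass with a round screw lid, 71 mm across, 110 mm high; origin at the centre of its underside, z up. Loose, it stands at the start on the other end disc of the back row.
- pepper_mill: Tall turned dark wooden pepper mill, loose, round, 170 mm high; body up to 58 mm across (0 to 122 mm), rounded head 48 mm across between 123 and 159 mm (widest near 140 mm), small knob on top; origin at the centre of its underside, z up. Its foot is slightly rounded, so that it may lean by up to 0.03 rad. Stands on the worktop beside the board at the start.
- small_tin: The small tin: round food tin, loose, 57 mm across, 72 mm high, narrower and taller than the wide tin; origin at the centre of its underside, z up. Stands on the worktop beside the board at the start.
- salt_shaker: Salt shaker, clear with a domed grey metal cap, loose, round, body 44 mm across up to 70 mm, cap 34 mm across, 90 mm high in all; origin at the centre of its underside, z up. Its foot is slightly rounded, so that it may lean by up to 0.06 rad. Stands on the worktop beside the board at the start.
- spice_jar: Slim spice jar with a dark screw cap, loose, round, 41 mm across, 105 mm high; origin at the centre of its underside, z up. Stands on the worktop beside the board at the start.
- cream_jug: Bystander: small yellow jug with a handle, 67 x 103 x 85 mm high; origin at the centre of its underside, z up. Leave it alone.
- kitchen_timer: Bystander: round kitchen timer with a turning top, 64 mm across, 58 mm high; origin at the centre of its underside, z up. Leave it alone.
Not all that is in view belongs to the job. What is shaped like the small_tin but blue is not meant.

How it is judged:
By the outcome, as a careful person would: the job done as asked, in the order asked, and still so for the second after the job is handed in, with the robot touching nothing.
It also fails if it takes over 112 s, if anything falls off the work surface, if the arm or the gripper's body presses on something with over 40 N, if the wrist force passes 120 N, or if a joint passes its speed limit or range.

## Working session

There is one attempt and no reset: what is moved stays moved. The work goes in short steps, Python scripts to look and compute and a tool call to move; the robot and the scene stay as the last step left them, time stands still between calls to the robot, and variables do not carry over. Pictures are saved under pics/ and viewed, at most 14 in all, crops included, and the job is handed in when it is done.

Besides the shell and the picture viewer there is one more tool, called after "Emit:" as name(argument=value, ...) on one line, values as JSON. apply_moves: Moves the arm, as the interface text tells. Its arguments: {"type":"object","properties":{"deltas":{"type":"array","items":{"type":"number"}},"grip_force":{"type":"number"}},"required":["deltas"]}

```bash
mkdir -p pics; ls; python3 - <<'E'
from plant import bot
import cv2
print(bot.state())
for n in("top","side"):
    f=bot.grab_frame(n); im=f.pop("image"); cv2.imwrite(f"pics/{n}0.png",im[:,:,::-1]); print(n,f)
E
```

```text
pics
{'t': 0.0, 'joint_positions': array([-1.31419346,  0.6899907 , -0.19448475,  1.5663619 ,  0.15729788,
        0.90250716, -0.21509098]), 'joint_velocities': array([ 0.00128927, -0.00081482, -0.00066149, -0.00084398,  0.00039312,
        0.00012816,  0.00041843]), 'joint_efforts': array([ 2.88865158e-04, -5.27578461e+01, -1.26686029e+00, -1.53434408e+01,
       -5.26822940e-02,  6.69602567e-03,  1.78013343e-04]), 'tool_pos': array([138.02292516, 608.893654  , 231.80035702]), 'orientation': array([-3.13972164e+00,  1.54474729e-04,  2.91886168e+00]), 'force': array([ 0.34850022, -0.94749484, -0.50173168]), 'wrist_torque': array([ 0.00966088, -0.00570471,  0.07265694]), 'grip_force': 0.0, 'grip_width': 0.9983550784682999}
top {'fovy': 45.40162736347755, 'cx': 257.0912330339909, 'cy': 196.5955254217049, 'xyz': array([ 303.38057053,  -73.40540888, 1332.69706647]), 'orientation': array([ 0.18730101,  0.00790087, -1.54746314])}
side {'fovy': 55.52054782376627, 'cx': 259.07074366312094, 'cy': 188.9912421353662, 'xyz': array([ 164.85135255, -604.12013017,  991.55008803]), 'orientation': array([ 0.62201969, -0.00477387, -0.66374988])}
```

View pics/top0.png

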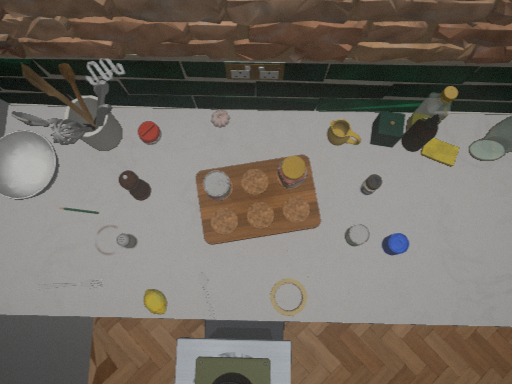

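View pics/side0.png

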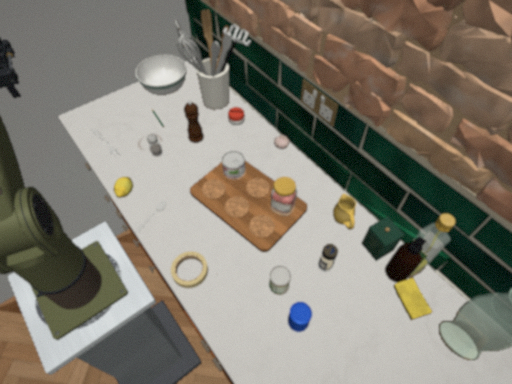

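Top view: wide tin (216,184), jam jar (292,170), pepper mill (135,185), salt shaker (124,240), small tin candidates are the white one (358,235) and the blue one (397,243). The spice jar is at (373,182), jug (343,132), red timer (149,131). By colour the white tin at (358,235) is the one meant, and I'll confirm it enlarged.

```bash
cat > h.py <<'E'
import numpy as np, cv2
from scipy.spatial.transform import Rotation as Ro
from plant import bot
def grab(n):
    f=bot.grab_frame(n); f["R"]=Ro.from_euler('xyz',f["orientation"]).as_matrix()
    f["f"]=192/np.tan(np.radians(f["fovy"]/2)); return f
def proj(f,P):
    c=(np.atleast_2d(P)-f["xyz"])@f["R"]
    return np.c_[f["cx"]+f["f"]*c[:,0]/-c[:,2], f["cy"]-f["f"]*c[:,1]/-c[:,2]]
def back(f,uv,z):
    uv=np.atleast_2d(uv); d=np.c_[(uv[:,0]-f["cx"])/f["f"],-(uv[:,1]-f["cy"])/f["f"],-np.ones(len(uv))]@f["R"].T
    return f["xyz"]+d*((z-f["xyz"][2])/d[:,2])[:,None]
E
python3 - <<'E'
from h import *
t=grab("top");s=grab("side")
print("tcp",proj(s,[138,609,232]),proj(t,[[138,609,232],[0,0,0]]))
tp=np.array([[128,180],[124,240],[358,235],[397,243],[373,182],[149,131],[343,132],[216,184],[292,170],[225,221],[260,214],[296,210],[255,181]],float)
print(back(t,tp,25).round())
sp=np.array([[193,138],[156,152],[279,290],[300,318],[326,265],[236,120],[345,220],[233,175],[282,208],[215,187],[237,206],[262,227],[259,187]],float)
print(back(s,sp,25).round())
def crop(f,x,y,w,h,k): return cv2.resize(f["image"][y:y+h,x:x+w,::-1],None,fx=k,fy=k,interpolation=cv2.INTER_CUBIC)
a=np.hstack([crop(t,100,110,100,150,4)[:, :400],crop(t,330,110,100,150,4)])
cv2.imwrite("pics/c1.png",a)
cv2.imwrite("pics/c2.png",crop(t,190,145,140,105,5))
cv2.imwrite("pics/c3.png",crop(s,130,90,240,180+60,2.5))
E
```

```text
tcp [[16.56567035 87.63748725]] [[-36.50117986 349.49548401]
 [231.49196081 395.94489248]]
[[ 592.  322.   25.]
 [ 417.  320.   25.]
 [ 446. -347.   25.]
 [ 426. -457.   25.]
 [ 602. -394.   25.]
 [ 743.  270.   25.]
 [ 752. -308.   25.]
 [ 586.   63.   25.]
 [ 632. -158.   25.]
 [ 478.   33.   25.]
 [ 500.  -67.   25.]
 [ 514. -170.   25.]
 [ 597.  -50.   25.]]
[[ 546.  264.   25.]
 [ 408.  287.   25.]
 [ 430. -361.   25.]
 [ 425. -452.   25.]
 [ 582. -387.   25.]
 [ 724.  244.   25.]
 [ 732. -316.   25.]
 [ 562.   38.   25.]
 [ 607. -163.   25.]
 [ 487.   34.   25.]
 [ 500.  -70.   25.]
 [ 515. -178.   25.]
 [ 600.  -55.   25.]]
```

View pics/c1.png

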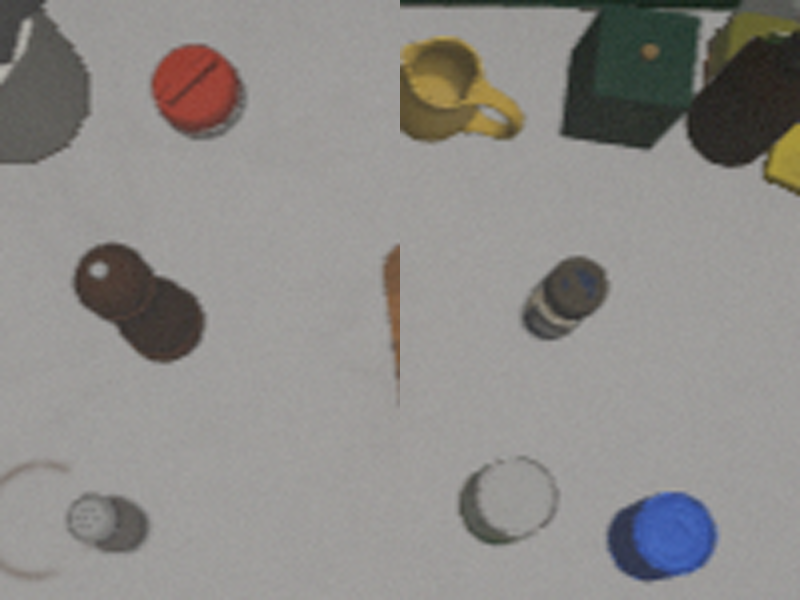

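View pics/c3.png

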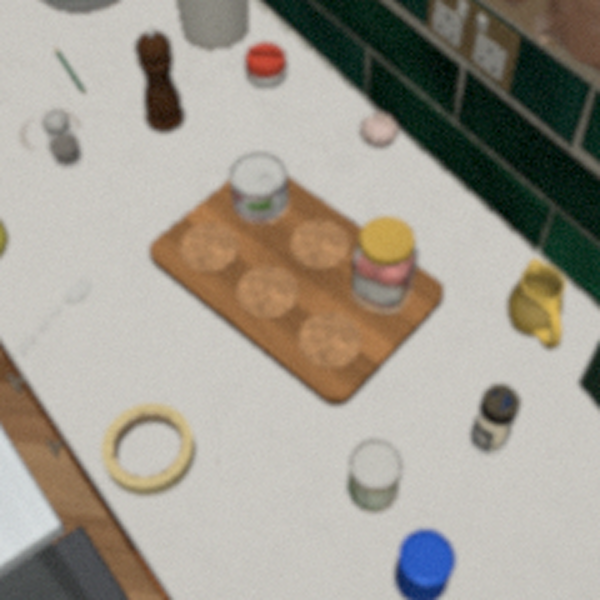

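Confirmed: the white/green-grey tin at (358,235) is the small tin, and the blue one at (397,243) is the decoy. The spice jar is at (373,182), the mill head at (128,181) and the salt cap at (123,240). Next I fit the poses by silhouette.

```bash
cat > fit.py <<'E'
from h import *
from scipy.optimize import minimize
K=6
def circ(c,z,r): 
    a=np.linspace(0,2*np.pi,48,endpoint=False); return np.c_[c[0]+r*np.cos(a),c[1]+r*np.sin(a),np.full(48,z)]
PROF={"mill":[(0,26),(5,28),(15,29),(30,28),(100,22),(122,22),(123,20),(132,23.5),(140,24),(150,22),(159,14),(170,5)],
"small_tin":[(0,28.5),(72,28.5)],"salt":[(0,20),(3,22),(70,22),(74,17),(84,15),(90,8)],"spice":[(0,20.5),(105,20.5)],
"wide":[(0,37.5),(58,37.5)],"jam":[(0,35.5),(110,35.5)],"blue":[(0,28.5),(72,28.5)],"timer":[(0,32),(58,32)]}
def polys(f,name,xy,z0):
    d=[circ(xy,z+z0,r) for z,r in PROF[name]]
    return [cv2.convexHull(proj(f,np.r_[a,b]).astype(np.float32))[:,0] for a,b in zip(d,d[1:])]
def rend(ps,x0,y0,w,h):
    m=np.zeros((h*K,w*K),np.uint8)
    for p in ps: cv2.fillPoly(m,[np.round(((p-[x0,y0]+.5)*K-.5)*16).astype(np.int32)],255,shift=4)
    return m>0
def win(ps,pad=9):
    P=np.vstack(ps); a=np.floor(P.min(0)-pad).astype(int); b=np.ceil(P.max(0)+pad).astype(int); return a[0],a[1],*(b-a)
def patch(f,w):
    x,y,a,b=w; return cv2.resize(cv2.GaussianBlur(f["image"],(3,3),0)[y:y+b,x:x+a],None,fx=K,fy=K,interpolation=cv2.INTER_LINEAR)
def mask(f,w,thr):
    p=patch(f,w); l=cv2.cvtColor(p,cv2.COLOR_RGB2LAB).astype(float); r=K*3
    bd=np.vstack([l[:r].reshape(-1,3),l[-r:].reshape(-1,3)]); m=(np.linalg.norm((l-np.median(bd,0)),axis=2)>thr).astype(np.uint8)
    n,lab,st,c=cv2.connectedComponentsWithStats(m)
    i=1+np.argmax(st[1:,4]); m=(lab==i).astype(np.uint8)
    m=cv2.morphologyEx(m,cv2.MORPH_OPEN,np.ones((K*2,K*2)))
    cs,_=cv2.findContours(m,cv2.RETR_EXTERNAL,cv2.CHAIN_APPROX_NONE); cv2.drawContours(m,cs,-1,1,-1); return m>0
def fit(frames,name,xy,z0=0,thr=14):
    data=[]
    for f in frames:
        w=win(polys(f,name,xy,z0)); data.append((f,w,mask(f,w,thr)))
    def cost(p): 
        c=0
        for f,w,m in data: r=rend(polys(f,name,p,z0),*w); c+=1-(r&m).sum()/(r|m).sum()
        return c
    o=minimize(cost,xy,method="Nelder-Mead",options=dict(initial_simplex=np.array(xy)+[[0,0],[12,0],[0,12]],xatol=.05,fatol=1e-5))
    vis=[]
    for f,w,m in data:
        p=patch(f,w)[:,:,::-1].copy(); 
        r=rend(polys(f,name,o.x,z0),*w).astype(np.uint8)
        for mm,c in((m.astype(np.uint8),(0,0,255)),(r,(0,255,0))):
            cs,_=cv2.findContours(mm,cv2.RETR_EXTERNAL,cv2.CHAIN_APPROX_NONE); cv2.drawContours(p,cs,-1,c,1)
        vis.append(cv2.resize(p,(200,200)))
    return o.x,o.fun/len(frames),np.vstack(vis)
E
python3 - <<'E'
from fit import *
t=grab("top");s=grab("side"); V=[]
for n,xy,th in(("mill",(560,285),25),("small_tin",(435,-350),10),("salt",(408,290),12),("spice",(582,-385),18)):
    a=fit([t],n,xy,thr=th);b=fit([s],n,xy,thr=th);c=fit([t,s],n,xy,thr=th); V.append(c[2])
    print(n,a[0].round(1),round(a[1],3),b[0].round(1),round(b[1],3),c[0].round(1))
cv2.imwrite("pics/f1.png",np.hstack(V))
# board: brown mask, model = box at (x,y,yaw)
def bp(f,p,z):
    c,s_=np.cos(p[2]),np.sin(p[2]); L=[]
    for x,y in((98,158),(98,-158),(-98,-158),(-98,158)):
        a=np.linspace(0,2*np.pi,24); L.append(np.c_[x+12*np.cos(a),y+12*np.sin(a)])
    L=np.vstack(L); L=L@np.array([[c,s_],[-s_,c]])+p[:2]
    return np.r_[np.c_[L,np.full(len(L),z)],np.c_[L,np.zeros(len(L))]]
def discs(p): 
    c,s_=np.cos(p[2]),np.sin(p[2]); D=np.array([[x,y] for x in(50,-50) for y in(105,0,-105)]); return D@np.array([[c,s_],[-s_,c]])+p[:2]
def fb(fs,p0):
    D=[]
    for f in fs:
        w=win([proj(f,bp(f,p0,22))]); hsv=cv2.cvtColor(patch(f,w),cv2.COLOR_RGB2HSV); m=((hsv[...,1]>90)).astype(np.uint8)
        n,lab,st,_=cv2.connectedComponentsWithStats(m); m=lab==1+np.argmax(st[1:,4])
        ign=np.zeros_like(m)
        d=discs(p0)
        for nm,i in(("wide",0),("jam",2)): ign|=cv2.dilate(rend(polys(f,nm,d[i],25),*w).astype(np.uint8),np.ones((41,41)))>0
        D.append((f,w,m,~ign))
    def cost(q):
        c=0
        for f,w,m,k in D:
            r=rend([cv2.convexHull(proj(f,bp(f,[q[0],q[1],q[2]/200],22)).astype(np.float32))[:,0]],*w); c+=1-(r&m&k).sum()/((r|m)&k).sum()
        return c
    q0=np.array([p0[0],p0[1],p0[2]*200]); o=minimize(cost,q0,method="Nelder-Mead",options=dict(initial_simplex=q0+np.vstack([np.zeros(3),np.eye(3)*8]),xatol=.05,fatol=1e-5))
    return np.array([o.x[0],o.x[1],o.x[2]/200]),o.fun/len(fs)
p0=[548,-60,0.14]
for fs in([t],[s],[t,s]): p,c=fb(fs,p0); print("board",p.round(3),round(c,3))
print(discs(p).round(1).tolist())
for n,i,z in(("wide",0,25),("jam",2,25)):pass
im=patch(t,(190,145,130,110))[:,:,::-1].copy()
im2=patch(s,(180,140,135,115))[:,:,::-1].copy()
for f,m,o in((t,im,(190,145)),(s,im2,(180,140))):
    def dr(P,c): cv2.polylines(m,[np.round((P-o+.5)*K).astype(np.int32)],True,c,1)
    for q in discs(p): dr(proj(f,circ(q,25,39)),(0,255,0))
    dr(cv2.convexHull(proj(f,bp(f,p,22)).astype(np.float32))[:,0],(0,255,255))
    d=discs(p); dr(proj(f,circ(d[0],83,37.5)),(255,0,0)); dr(proj(f,circ(d[2],135,35.5)),(255,0,0))
cv2.imwrite("pics/f2.png",cv2.resize(np.vstack([im,im2[:,:780]]),(600,600*(im.shape[0]+im2.shape[0])//780) if 0 else (480,832))[:600] if 0 else np.hstack([cv2.resize(im,(400,340)),cv2.resize(im2,(400,340))]))
E
```

```text
mill [567.4 288.6] 0.125 [565.2 278.1] 0.107 [566.  284.3]
small_tin [ 442.4 -340.5] 0.538 [ 444.4 -343.8] 0.099 [ 444.3 -341.9]
salt [414.1 307.2] 0.064 [416.7 305.2] 0.126 [414.9 307.4]
spice [ 587.  -379.6] 0.049 [ 588.6 -379.1] 0.084 [ 587.5 -379. ]
board [ 5.48788e+02 -5.90770e+01  1.72000e-01] 0.047
board [ 5.52356e+02 -5.41500e+01  1.83000e-01] 0.058
board [ 5.50065e+02 -5.62720e+01  1.83000e-01] 0.06
[[580.1, 56.1], [599.2, -47.2], [618.4, -150.4], [481.8, 37.9], [500.9, -65.4], [520.0, -168.6]]
```

View pics/f1.png

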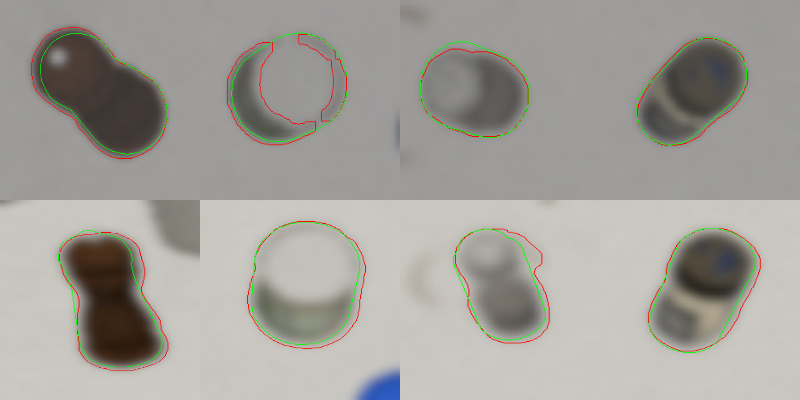

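View pics/f2.png

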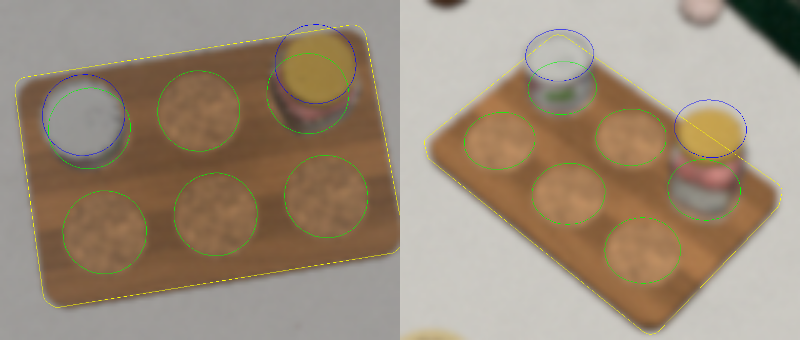

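Emit:
apply_moves(deltas=[0, 0, 0, 0.03, -0.022, 0, 1, 0, 0, 0, 0.06, -0.045, 0, 1, 0, 0, 0, 0.09, -0.067, 0, 1, 0, 0, 0, 0.12, -0.09, 0, 1, 0, 0, 0, 0.15, -0.112, 0, 1, 0, 0, 0, 0.18, -0.135, 0, 1, 0, 0, 0, 0.21, -0.157, 0, 1, 0, 0, 0, 0.24, -0.18, 0, 1])

```text
t: 0.97
tool_pos: [379.3, 428.5, 232.8]
orientation: [3.141, 0.0, 2.919]
force: [-0.4, 0.6, -1.4]
grip_width: 1.002
grip_force: 0.0
```

Emit:
apply_moves(deltas=[0, 0, 0, 0.03, -0.022, 0, 1, 0, 0, 0, 0.06, -0.045, 0, 1, 0, 0, 0, 0.09, -0.067, 0, 1, 0, 0, 0, 0.12, -0.09, 0, 1, 0, 0, 0, 0.15, -0.11, 0, 1, 0, 0, 0, 0.175, -0.13, 0, 1, 0, 0, 0, 0.188, -0.144, 0, 1, 0, 0, 0, 0.188, -0.144, 0, 1])

```text
t: 1.63
tool_pos: [570.5, 279.5, 232.2]
orientation: [-3.139, 0.003, 2.91]
force: [0.9, -0.4, -0.1]
grip_width: 1.003
grip_force: 0.0
```

```bash
python3 - <<'E'
from h import *
t=grab("top");s=grab("side")
print(bot.state()["tool_pos"],bot.state()["joint_positions"].round(2))
c=lambda f,x,y:cv2.resize(f["image"][y:y+100,x:x+100,::-1],None,fx=4,fy=4,interpolation=cv2.INTER_CUBIC)
cv2.imwrite("pics/g1.png",np.hstack([c(t,90,130),c(s,145,40)]))
print(proj(t,[[566,285,215],[566,285,140]]),proj(s,[[566,285,215],[566,285,140]]))
E
```

```text
[565.98941986 285.26039702 232.38690874] [-0.4   0.71 -0.25  1.53  0.2   0.93  0.63]
[[120.21644211 173.65823242]
 [128.67186243 180.27040174]] [[186.41421596  90.81660783]
 [189.87130951 108.45185009]]
```

View pics/g1.png

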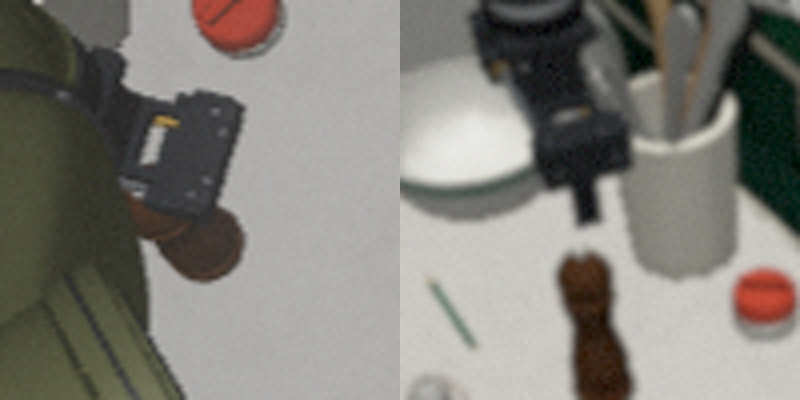

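Side crop shows the mill head at about (191,109), directly under the open fingers (predicted (190,108)), so I descend and grip.

Emit:
apply_moves(deltas=[0, 0, 0, 0, 0, -0.025, 1, 0, 0, 0, 0, 0, -0.05, 1, 0, 0, 0, 0, 0, -0.075, 1, 0, 0, 0, 0, 0, -0.089, 1, 0, 0, 0, 0, 0, -0.089, 1, 0, 0, 0, 0, 0, -0.089, -1, 0, 0, 0, 0, 0, -0.089, -1, 0, 0, 0, 0, 0, -0.089, -1], grip_force=25)

```text
t: 2.4
tool_pos: [566.5, 286.9, 145.3]
orientation: [3.139, 0.002, 2.92]
force: [-0.2, -0.8, 0.8]
grip_width: 0.796
grip_force: 0.0
```

Emit:
apply_moves(deltas=[0, 0, 0, 0, 0, 0, -1, 0, 0, 0, 0, 0, 0, -1, 0, 0, 0, 0, 0, 0, -1, 0, 0, 0, 0, 0, 0, -1, 0, 0, 0, 0, 0, 0, -1])

```text
t: 2.82
tool_pos: [566.8, 286.3, 144.4]
orientation: [3.139, 0.001, 2.919]
force: [0.8, 0.6, 3.6]
grip_width: 0.421
grip_force: 7.9
```

Emit:
apply_moves(deltas=[0, 0, 0, 0, 0, 0, -1, 0, 0, 0, 0, 0, 0, -1, 0, 0, 0, 0, 0, 0, -1, 0, 0, 0, 0, 0, 0, -1])

```text
t: 3.15
tool_pos: [566.7, 286.4, 144.4]
orientation: [3.14, 0.001, 2.919]
force: [0.6, 1.4, 6.2]
grip_width: 0.406
grip_force: 21.7
```

```bash
python3 - <<'E'
from h import *
s=grab("side");t=grab("top")
print(bot.state())
c=lambda f,x,y:cv2.resize(f["image"][y:y+100,x:x+100,::-1],None,fx=4,fy=4,interpolation=cv2.INTER_CUBIC)
cv2.imwrite("pics/g2.png",np.hstack([c(t,90,130),c(s,145,60)]))
E
```

```text
{'t': 3.25, 'joint_positions': array([-0.41809979,  0.81179773, -0.22451641,  1.61342207,  0.24095233,
        0.74131617,  0.5952501 ]), 'joint_velocities': array([-1.10107472e-03, -4.20991561e-04,  2.92144694e-04, -5.66017748e-04,
        1.59512669e-03, -3.81285187e-05, -3.19435531e-04]), 'joint_efforts': array([ 6.00435957e-01, -5.18405986e+01, -1.07087061e+00, -1.09868753e+01,
        1.13988917e-01,  5.72520196e-01, -5.59883902e-04]), 'tool_pos': array([566.74811729, 286.36901271, 144.35394249]), 'orientation': array([3.13966786e+00, 1.32731605e-03, 2.91895052e+00]), 'force': array([0.30076121, 0.17716895, 5.52363446]), 'wrist_torque': array([ 0.41028938, -0.13144979, -0.04366185]), 'grip_force': 21.67302858782932, 'grip_width': 0.3983548091580365}
```

View pics/g2.png

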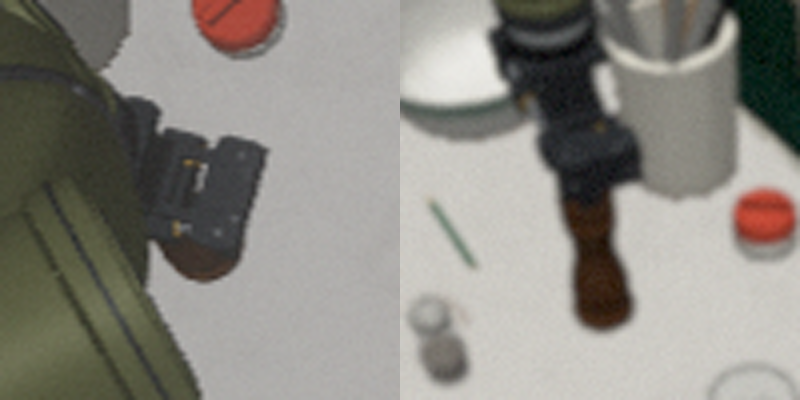

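```bash
python3 - <<'E'
from h import *
s=grab("side")
P=[[566,264,122],[566,264,141],[566,264,187],[566,286,0],[566,286,123],[566,286,140],[566,286,170]]
print(((proj(s,P)-[145,60])*4+[400,0]).round())
print(((proj(s,[[587,307,0],[545,265,0]])-[145,60])*4+[400,0]).round())
i=cv2.resize(s["image"][90:150,170:230,::-1],None,fx=10,fy=10,interpolation=cv2.INTER_CUBIC)
cv2.imwrite("pics/g3.png",cv2.convertScaleAbs(i,alpha=2,beta=10))
E
```

```text
[[596. 223.]
 [592. 206.]
 [584. 164.]
 [601. 308.]
 [582. 208.]
 [579. 193.]
 [573. 166.]]
[[608. 285.]
 [594. 331.]]
```

View pics/g3.png

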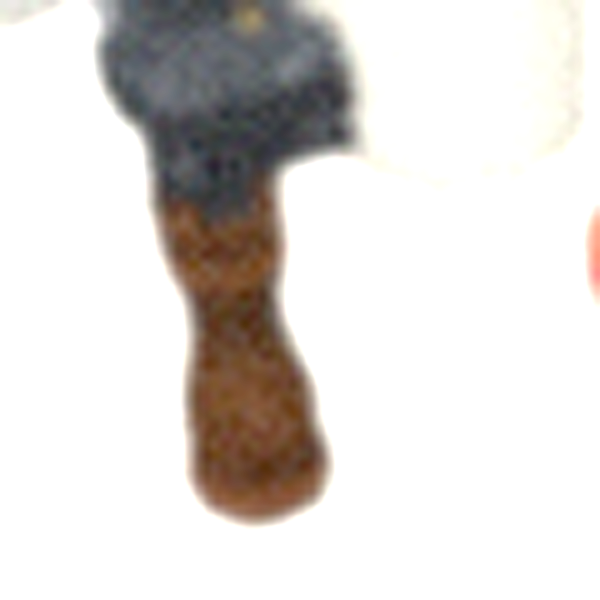

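```bash
python3 - <<'E'
from h import *
s=grab("side");t=grab("top")
u=np.array([.22,.975,0])
c=np.array([566,285.3,210.4])
for d in(-61,-44,0,44,61): print(d,proj(s,c+d*u).round(1), "g1",((proj(s,c+d*u)-[145,40])*4+[400,0]).round())
c=np.array([566.7,286.4,122.4])
for d in(-35,-17,0,17,35): print(d,"g3",((proj(s,c+d*u)-[170,90])*10).round(), "+19", ((proj(s,c+d*u+[0,0,19])-[170,90])*10).round())
E
```

```text
-61 [[192.8 103.4]] g1 [[591. 254.]]
-44 [[191.  100.1]] g1 [[584. 240.]]
0 [[186.6  91.9]] g1 [[566. 208.]]
44 [[182.3  84. ]] g1 [[549. 176.]]
61 [[180.7  81. ]] g1 [[543. 164.]]
-35 g3 [[240. 285.]] +19 [[232. 243.]]
-17 g3 [[222. 251.]] +19 [[214. 209.]]
0 g3 [[206. 220.]] +19 [[198. 178.]]
17 g3 [[190. 190.]] +19 [[181. 148.]]
35 g3 [[173. 158.]] +19 [[165. 116.]]
```

```bash
python3 - <<'E'
from h import *
print(bot.finger_overhang)
s=grab("side");t=grab("top")
m=lambda f,x,y,w,h,k:cv2.convertScaleAbs(cv2.resize(f["image"][y:y+h,x:x+w,::-1],None,fx=k,fy=k,interpolation=cv2.INTER_CUBIC),alpha=2.2,beta=10)
u=np.array([.22,.975,0]);v=np.array([-.975,.22,0])
a=m(s,165,70,75,75,8);b=m(t,100,150,50,75,4)
c=np.array([566.7,286.4,122.4])
def box(f,im,o,k):
    for sg in(-1,1):
        q=[c+sg*d*u+e*v+[0,0,z] for z in(0,45) for d in(17.5,35) for e in(-9,9)]
        p=((proj(f,q)-o+.5)*k).astype(int)
        for i in range(8):
            for j in range(i): 
                if bin(i^j).count("1")==1: cv2.line(im,p[i].tolist(),p[j].tolist(),(0,255,0),1)
    q=((proj(f,[[566,286,z] for z in(0,123,140,170)])-o+.5)*k).astype(int)
    for p in q: cv2.circle(im,p.tolist(),3,(0,0,255),-1)
box(s,a,[165,70],8);box(t,b,[100,150],4)
cv2.imwrite("pics/g4.png",np.hstack([a,cv2.copyMakeBorder(b,0,300,0,0,0)]))
E
```

```text
22.0
```

View pics/g4.png

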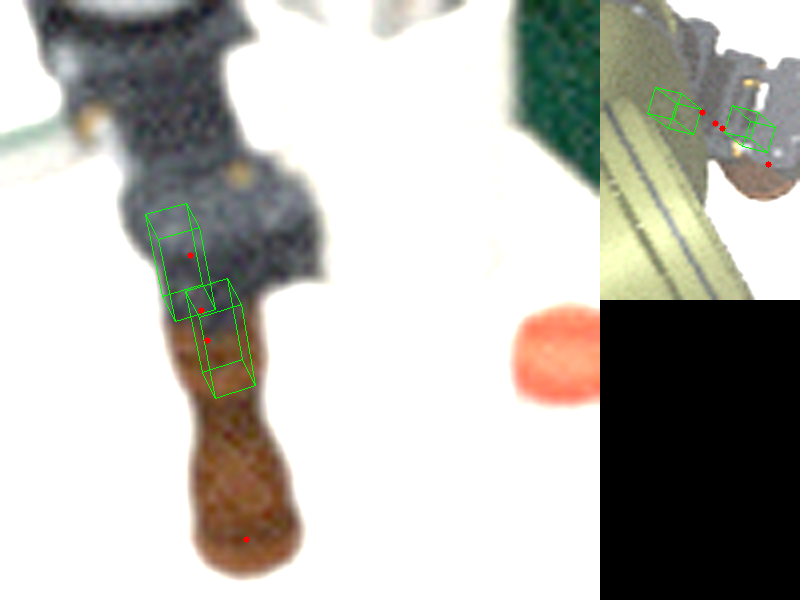

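```bash
python3 - <<'E'
from h import *
s=grab("side");t=grab("top")
u=np.array([.22,.975,0]);v=np.array([-.975,.22,0])
c=np.array([566.7,286.4,0])
for z in(186,200,215,230):
  q=[c+d*u+e*v+[0,0,z] for d in(-93.5,93.5) for e in(-37.5,37.5)]
  print(z,((proj(s,q)-[165,70]+.5)*8).round().tolist(),((proj(t,q)-[100,150]+.5)*4+[600,0]).round().tolist())
E
```

```text
186 [[351.0, 339.0], [172.0, 395.0], [198.0, 70.0], [31.0, 117.0]] [[850.0, 85.0], [817.0, 196.0], [574.0, 18.0], [538.0, 127.0]]
200 [[347.0, 312.0], [167.0, 368.0], [193.0, 43.0], [25.0, 90.0]] [[845.0, 80.0], [812.0, 192.0], [566.0, 12.0], [530.0, 122.0]]
215 [[343.0, 283.0], [160.0, 339.0], [188.0, 13.0], [18.0, 60.0]] [[840.0, 74.0], [806.0, 188.0], [557.0, 5.0], [521.0, 117.0]]
230 [[339.0, 253.0], [154.0, 309.0], [183.0, -17.0], [10.0, 30.0]] [[835.0, 68.0], [801.0, 183.0], [549.0, -2.0], [511.0, 112.0]]
```

Emit:
apply_moves(deltas=[0, 0, 0, 0, 0, 0, 1, 0, 0, 0, 0, 0, 0, 1, 0, 0, 0, 0, 0, 0, 1, 0, 0, 0, 0, 0, -0.005, 1, 0, 0, 0, 0, 0, -0.01, 1, 0, 0, 0, 0, 0, -0.01, 1])

```text
t: 4.1
tool_pos: [564.9, 284.6, 131.8]
orientation: [-3.139, -0.002, 2.919]
force: [-0.8, -0.0, -0.2]
grip_width: 0.836
grip_force: 0.0
```

Emit:
apply_moves(deltas=[0, 0, 0, 0, 0, 0, -1, 0, 0, 0, 0, 0, 0, -1, 0, 0, 0, 0, 0, 0, -1, 0, 0, 0, 0, 0, 0, -1, 0, 0, 0, 0, 0, 0, -1, 0, 0, 0, 0, 0, 0, -1, 0, 0, 0, 0, 0, 0, -1, 0, 0, 0, 0, 0, 0, -1])

```text
t: 4.77
tool_pos: [566.3, 285.9, 133.9]
orientation: [3.141, 0.0, 2.919]
force: [0.2, 0.8, 0.2]
grip_width: 0.525
grip_force: 25.0
```

Grip is now solid (46 mm, 25 N), so I lift. Meanwhile I refine the disc positions from the first pictures.

Emit:
apply_moves(deltas=[0, 0, 0, 0, 0, 0.01, -1, 0, 0, 0, 0, 0, 0.03, -1, 0, 0, 0, 0, 0, 0.05, -1, 0, 0, 0, 0, 0, 0.07, -1, 0, 0, 0, 0, 0, 0.09, -1, 0, 0, 0, 0, 0, 0.11, -1, 0, 0, 0, 0, 0, 0.12, -1, 0, 0, 0, 0, 0, 0.12, -1])

```text
t: 5.43
tool_pos: [567.1, 286.1, 256.3]
orientation: [3.139, 0.003, 2.918]
force: [0.4, 0.1, -1.5]
grip_width: 0.525
grip_force: 25.0
```

```bash
python3 - <<'E'
from h import *
from scipy.optimize import minimize
from scipy.ndimage import map_coordinates
a=np.linspace(0,2*np.pi,72,endpoint=False)
D={(1,0):1,(1,1):1}
def discs(p):
    c,s=np.cos(p[2]),np.sin(p[2]); return np.array([[50,0],[-50,105],[-50,0],[-50,-105]])@np.array([[c,s],[-s,c]])+p[:2]
for n in("top","side"):
    f=grab(n); g=cv2.cvtColor(cv2.imread(f"pics/{n}0.png"),cv2.COLOR_BGR2LAB)[...,0].astype(float)
    def mean(d,r):
        P=np.c_[d[0]+r*np.cos(a),d[1]+r*np.sin(a),np.full(72,25)]; q=proj(f,P); return map_coordinates(g,[q[:,1],q[:,0]],order=1).mean()
    def cost(q,dd=None):
        return sum(np.mean([mean(d,r) for r in(42,45,48)])-np.mean([mean(d,r) for r in(30,33,36)]) for d in discs([q[0],q[1],q[2]/200]))
    q0=np.array([550,-57,.178*200]); o=minimize(cost,q0,method="Nelder-Mead",options=dict(initial_simplex=q0+np.vstack([np.zeros(3),np.eye(3)*5])))
    p=[o.x[0],o.x[1],o.x[2]/200]; print(n,np.round(p,3),o.fun,discs(p).round(1).tolist())
st=bot.state();print(st["tool_pos"],st["force"],st["grip_width"],st["wrist_torque"],st["grip_force"])
E
```

```text
top [ 5.48034e+02 -5.74270e+01  1.82000e-01] -67.8222611509715 [[597.2, -48.4], [479.8, 36.8], [498.9, -66.5], [517.9, -169.7]]
side [ 5.48373e+02 -6.01210e+01  1.86000e-01] -84.72684751553038 [[597.5, -50.9], [479.8, 33.8], [499.2, -69.4], [518.6, -172.5]]
[565.73951209 285.1103501  253.19560663] [-0.02956313 -0.23593874 -1.93369401] 0.5210056669450434 [ 0.00178891  0.0038345  -0.06088632] 24.999799341894686
```

Emit:
apply_moves(deltas=[0, 0, 0, 0.002, -0.02, 0, -1, 0, 0, 0, 0.005, -0.05, 0, -1, 0, 0, 0, 0.008, -0.085, 0, -1, 0, 0, 0, 0.0112, -0.12, 0, -1, 0, 0, 0, 0.0145, -0.155, 0, -1, 0, 0, 0, 0.0178, -0.19, 0, -1, 0, 0, 0, 0.021, -0.225, 0, -1, 0, 0, 0, 0.0243, -0.26, 0, -1])

```text
t: 6.2
tool_pos: [589.1, 23.6, 251.9]
orientation: [-3.14, -0.003, 2.919]
force: [-0.0, -1.2, -2.2]
grip_width: 0.523
grip_force: 25.0
```

Emit:
apply_moves(deltas=[0, 0, 0, 0.003, -0.03, 0, -1, 0, 0, 0, 0.005, -0.055, 0, -1, 0, 0, 0, 0.0065, -0.07, 0, -1, 0, 0, 0, 0.007, -0.075, 0, -1, 0, 0, 0, 0.007, -0.075, 0, -1, 0, 0, 0, 0.007, -0.075, 0, -1])

```text
t: 6.7
tool_pos: [596.8, -47.9, 252.8]
orientation: [3.14, -0.002, 2.92]
force: [-0.4, 1.0, -1.9]
grip_width: 0.524
grip_force: 25.0
```

```bash
python3 - <<'E'
from h import *
s=grab("side");t=grab("top")
st=bot.state();print(st["tool_pos"],st["force"],st["grip_width"],st["wrist_torque"],st["joint_positions"].round(2))
m=lambda f,x,y,w,h,k:cv2.convertScaleAbs(cv2.resize(f["image"][y:y+h,x:x+w,::-1],None,fx=k,fy=k,interpolation=cv2.INTER_CUBIC),alpha=1.7,beta=10)
a=m(s,200,70,100,150,4)
c=st["tool_pos"]
for z in range(-134,40,19):
    p=((proj(s,c+[0,0,z])[0]-[200,70]+.5)*4).astype(int); cv2.circle(a,p.tolist(),2,(0,255,0),-1)
cv2.imwrite("pics/g5.png",np.hstack([a,m(t,200,110,100,150,4)]))
E
```

```text
[597.09560299 -46.93678796 253.2788373 ] [ 1.03246711  0.41754616 -1.39199821] 0.5254910969903879 [-0.06280859 -0.05425748 -0.03465254] [ 0.17  0.64 -0.29  1.62  0.21  0.92  1.15]
```

View pics/g5.png

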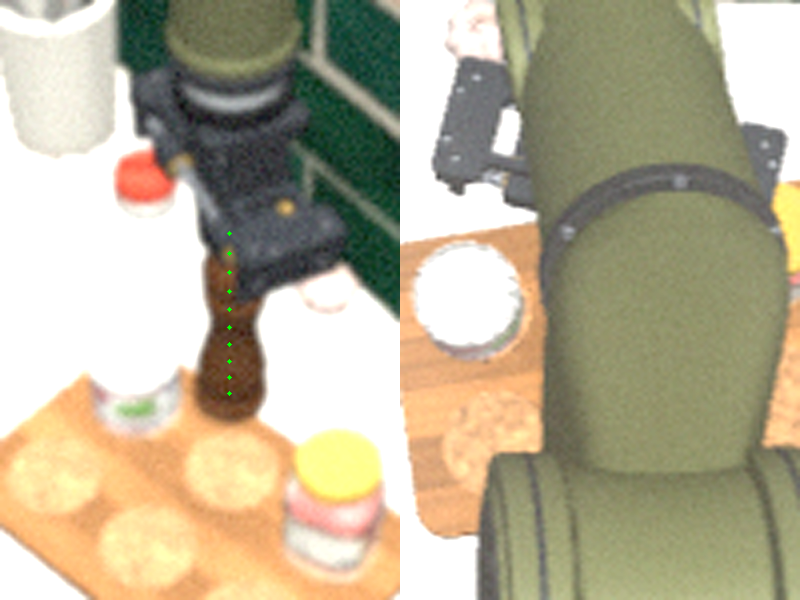

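Side crop shows the mill hanging straight, its axis at x≈231 against the predicted 229 in the crop, directly above the middle disc. I lower it.

Emit:
apply_moves(deltas=[0, 0, 0, 0, 0, -0.02, -1, 0, 0, 0, 0, 0, -0.045, -1, 0, 0, 0, 0, 0, -0.065, -1, 0, 0, 0, 0, 0, -0.08, -1, 0, 0, 0, 0, 0, -0.088, -1, 0, 0, 0, 0, 0, -0.092, -1, 0, 0, 0, 0, 0, -0.092, -1])

```text
t: 7.38
tool_pos: [597.3, -48.4, 161.2]
orientation: [3.141, -0.001, 2.92]
force: [-0.8, -0.0, -1.1]
grip_width: 0.524
grip_force: 25.0
```

Emit:
apply_moves(deltas=[0, 0, 0, 0, 0, -0.0015, -1, 0, 0, 0, 0, 0, -0.003, -1, 0, 0, 0, 0, 0, -0.003, -1])

```text
t: 7.63
tool_pos: [597.9, -49.3, 159.3]
orientation: [3.141, 0.001, 2.919]
force: [-0.6, 0.4, -2.3]
grip_width: 0.527
grip_force: 25.0
```

Emit:
apply_moves(deltas=[0, 0, 0, 0, 0, -0.001, -1, 0, 0, 0, 0, 0, -0.001, -1, 0, 0, 0, 0, 0, -0.001, -1])

```text
t: 7.88
tool_pos: [598.4, -49.3, 158.7]
orientation: [3.141, 0.003, 2.919]
force: [0.1, 0.4, 4.5]
grip_width: 0.522
grip_force: 25.0
```

Emit:
apply_moves(deltas=[0, 0, 0, 0, 0, -0.001, -1, 0, 0, 0, 0, 0, -0.001, -1, 0, 0, 0, 0, 0, -0.001, -1])

```text
t: 8.13
tool_pos: [599.3, -49.3, 158.5]
orientation: [3.14, 0.005, 2.919]
force: [0.0, 0.2, 8.2]
grip_width: 0.523
grip_force: 25.0
```

Emit:
apply_moves(deltas=[0, 0, 0, 0, 0, 0, 0.3, 0, 0, 0, 0, 0, 0, 1, 0, 0, 0, 0, 0, 0, 1, 0, 0, 0, 0, 0, 0, 1, 0, 0, 0, 0, 0, 0.02, 1, 0, 0, 0, 0, 0, 0.05, 1, 0, 0, 0, 0, 0, 0.08, 1, 0, 0, 0, 0, 0, 0.1, 1])

```text
t: 8.8
tool_pos: [597.8, -49.4, 258.8]
orientation: [3.141, 0.002, 2.919]
force: [0.2, -0.1, 0.3]
grip_width: 1.001
grip_force: 0.0
```

Emit:
apply_moves(deltas=[0, 0, 0, -0.01, 0.02, 0, 1, 0, 0, 0, -0.026, 0.05, 0, 1, 0, 0, 0, -0.043, 0.085, 0, 1, 0, 0, 0, -0.061, 0.12, 0, 1, 0, 0, 0, -0.079, 0.155, 0, 1, 0, 0, 0, -0.097, 0.19, 0, 1, 0, 0, 0, -0.115, 0.225, 0, 1, 0, 0, 0, -0.133, 0.26, 0, 1])

```text
t: 9.47
tool_pos: [463.0, 211.7, 256.5]
orientation: [-3.141, -0.0, 2.918]
force: [0.5, -0.2, 0.1]
grip_width: 0.998
grip_force: 0.0
```

Emit:
apply_moves(deltas=[0, 0, 0, -0.015, 0.03, 0, 1, 0, 0, 0, -0.03, 0.06, -0.02, 1, 0, 0, 0, -0.04, 0.08, -0.04, 1, 0, 0, 0, -0.047, 0.092, -0.06, 1, 0, 0, 0, -0.049, 0.096, -0.08, 1, 0, 0, 0, -0.049, 0.096, -0.1, 1, 0, 0, 0, -0.049, 0.096, -0.1, 1])

```text
t: 10.05
tool_pos: [413.1, 305.4, 153.5]
orientation: [-3.136, -0.004, 2.92]
force: [-0.9, -0.2, -0.6]
grip_width: 1.002
grip_force: 0.0
```

```bash
python3 - <<'E'
from fit import *
s=grab("side");t=grab("top")
st=bot.state();print(st["tool_pos"],st["force"],st["grip_width"])
m=lambda f,x,y,w,h,k:cv2.convertScaleAbs(cv2.resize(f["image"][y:y+h,x:x+w,::-1],None,fx=k,fy=k,interpolation=cv2.INTER_CUBIC),alpha=1.5,beta=10)
a=m(s,120,80,150,150,4);b=m(t,190,130,50,150,4)
b=m(t,200,120,50,150,4)
c=m(t,180,120,150,100,4)[:, :]
for z in(25,165,195):
    for im,f,o in((a,s,[120,80]),(b,t,[200,120])):
        p=((proj(f,circ((597.4,-49.6),z,{25:39,165:24,195:3}[z]))-o+.5)*4).astype(int); cv2.polylines(im,[p],True,(0,255,0),1)
p=((proj(s,circ((415,307),0,22))-[120,80]+.5)*4).astype(int); cv2.polylines(a,[p],True,(255,0,0),1)
cv2.imwrite("pics/g6.png",np.hstack([a,b]))
E
```

```text
[415.09384522 306.02572006 156.3623889 ] [ 0.02949071 -0.29060129  0.60585794] 1.0007688106938026
```

View pics/g6.png

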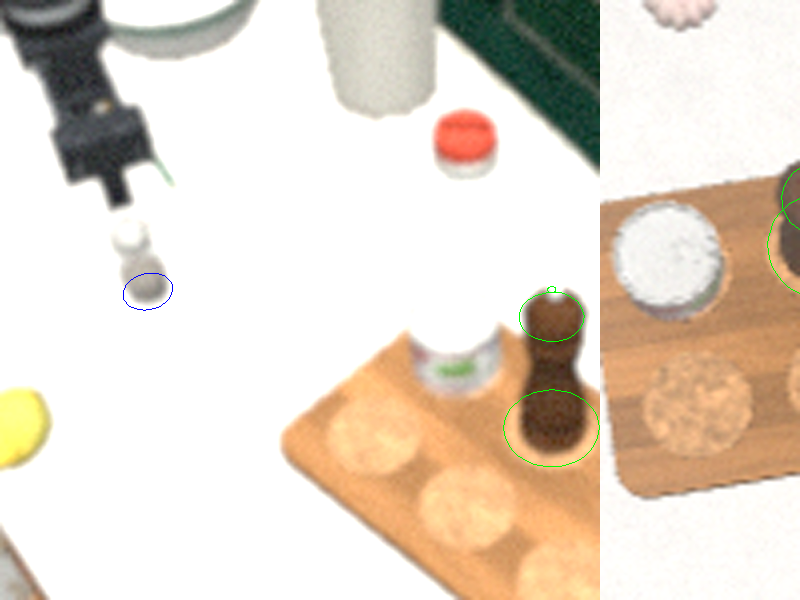

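Mill stands upright in the middle of its disc (foot circle centred on about (551,428) in the crop). Before going lower I check the true fingertip height against the picture.

```bash
python3 - <<'E'
from h import *
s=grab("side"); u=np.array([.22,.975,0]); c=np.array([415,306,0])
for d in(-61,-52,-44):
    for z in(125,135,145,155,165,175): print(d,z,proj(s,c+d*u+[0,0,z]).round(1))
st=bot.state();print(st["tool_pos"])
E
```

```text
-61 125 [[153.3 139.7]]
-61 135 [[152.6 137.6]]
-61 145 [[151.8 135.4]]
-61 155 [[151.1 133.2]]
-61 165 [[150.3 130.9]]
-61 175 [[149.6 128.6]]
-52 125 [[152.5 137.9]]
-52 135 [[151.8 135.7]]
-52 145 [[151.1 133.5]]
-52 155 [[150.3 131.3]]
-52 165 [[149.6 129.1]]
-52 175 [[148.8 126.8]]
-44 125 [[151.8 136.3]]
-44 135 [[151.1 134.1]]
-44 145 [[150.4 131.9]]
-44 155 [[149.6 129.7]]
-44 165 [[148.9 127.4]]
-44 175 [[148.1 125.1]]
[415.75102378 306.41520191 157.14303958]
```

Emit:
apply_moves(deltas=[0, 0, 0, 0, 0, -0.03, 1, 0, 0, 0, 0, 0, -0.06, 1, 0, 0, 0, 0, 0, -0.085, 1, 0, 0, 0, 0, 0, -0.1, 1, 0, 0, 0, 0, 0, -0.108, 1, 0, 0, 0, 0, 0, -0.112, 1, 0, 0, 0, 0, 0, -0.112, 1])

```text
t: 10.78
tool_pos: [416.0, 306.8, 45.1]
orientation: [3.141, 0.001, 2.918]
force: [-0.5, 1.1, -1.0]
grip_width: 0.998
grip_force: 0.0
```

Emit:
apply_moves(deltas=[0, 0, 0, 0, 0, 0, -1, 0, 0, 0, 0, 0, 0, -1, 0, 0, 0, 0, 0, 0, -1, 0, 0, 0, 0, 0, 0, -1, 0, 0, 0, 0, 0, 0, -1, 0, 0, 0, 0, 0, 0, -1, 0, 0, 0, 0, 0, 0, -1, 0, 0, 0, 0, 0, 0, -1], grip_force=20)

```text
t: 11.45
tool_pos: [415.4, 306.7, 44.7]
orientation: [3.141, 0.0, 2.919]
force: [0.6, 0.8, 0.2]
grip_width: 0.422
grip_force: 0.2
```

Emit:
apply_moves(deltas=[0, 0, 0, 0, 0, 0, -1, 0, 0, 0, 0, 0, 0, -1, 0, 0, 0, 0, 0, 0, -1, 0, 0, 0, 0, 0, 0, -1])

```text
t: 11.78
tool_pos: [415.4, 306.7, 44.6]
orientation: [3.141, 0.0, 2.919]
force: [0.9, 0.8, 0.2]
grip_width: 0.39
grip_force: 19.8
```

```bash
python3 - <<'E'
from h import *
s=grab("side");t=grab("top")
m=lambda f,x,y,w,h,k:cv2.convertScaleAbs(cv2.resize(f["image"][y:y+h,x:x+w,::-1],None,fx=k,fy=k,interpolation=cv2.INTER_CUBIC),alpha=1.5,beta=10)
a=m(s,125,100,60,60,10)
for z in(0,23,45,70,90):
    p=((proj(s,[415,306,z])[0]-[125,100]+.5)*10).astype(int); cv2.circle(a,p.tolist(),3,(0,255,0),-1)
cv2.imwrite("pics/g7.png",a)
E
```

```text
(no output)
```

View pics/g7.png

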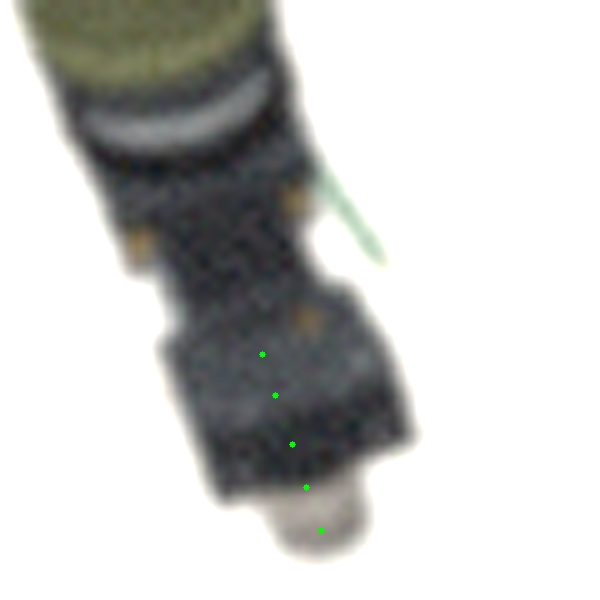

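Grip width of 34 mm shows the fingers are on the cap, higher than nominal (the crop shows only the body's foot at (320,530)). I reopen and regrip lower.

Emit:
apply_moves(deltas=[0, 0, 0, 0, 0, 0, 1, 0, 0, 0, 0, 0, 0, 1, 0, 0, 0, 0, 0, 0, 1, 0, 0, 0, 0, 0, 0, 1, 0, 0, 0, 0, 0, -0.004, 1, 0, 0, 0, 0, 0, -0.008, 1, 0, 0, 0, 0, 0, -0.012, 1, 0, 0, 0, 0, 0, -0.016, 1])

```text
t: 12.55
tool_pos: [415.3, 306.5, 28.1]
orientation: [-3.141, -0.0, 2.919]
force: [-0.4, -0.7, 0.5]
grip_width: 0.975
grip_force: 0.0
```

Emit:
apply_moves(deltas=[0, 0, 0, 0, 0, 0, -1, 0, 0, 0, 0, 0, 0, -1, 0, 0, 0, 0, 0, 0, -1, 0, 0, 0, 0, 0, 0, -1, 0, 0, 0, 0, 0, 0, -1, 0, 0, 0, 0, 0, 0, -1, 0, 0, 0, 0, 0, 0, -1, 0, 0, 0, 0, 0, 0, -1])

```text
t: 13.22
tool_pos: [415.6, 306.9, 28.8]
orientation: [3.141, 0.0, 2.919]
force: [-0.5, 0.3, -0.4]
grip_width: 0.448
grip_force: 19.8
```

Emit:
apply_moves(deltas=[0, 0, 0, 0, 0, 0, -1, 0, 0, 0, 0, 0, 0, -1])

```text
t: 13.38
tool_pos: [415.6, 306.9, 28.8]
orientation: [3.141, 0.0, 2.919]
force: [0.6, 0.5, 0.5]
grip_width: 0.445
grip_force: 19.8
```

Emit:
apply_moves(deltas=[0, 0, 0, 0, 0, 0, 1, 0, 0, 0, 0, 0, 0, 1, 0, 0, 0, 0, 0, 0, 1, 0, 0, 0, 0, 0, -0.002, 1, 0, 0, 0, 0, 0, -0.004, 1, 0, 0, 0, 0, 0, -0.006, 1, 0, 0, 0, 0, 0, -0.006, 1])

```text
t: 13.97
tool_pos: [415.1, 306.4, 22.1]
orientation: [-3.141, -0.0, 2.919]
force: [0.2, -0.4, 0.2]
grip_width: 0.949
grip_force: 0.0
```

Emit:
apply_moves(deltas=[0, 0, 0, 0, 0, 0, -1, 0, 0, 0, 0, 0, 0, -1, 0, 0, 0, 0, 0, 0, -1, 0, 0, 0, 0, 0, 0, -1, 0, 0, 0, 0, 0, 0, -1, 0, 0, 0, 0, 0, 0, -1, 0, 0, 0, 0, 0, 0, -1, 0, 0, 0, 0, 0, 0, -1])

```text
t: 14.63
tool_pos: [415.5, 306.8, 22.7]
orientation: [3.141, 0.0, 2.919]
force: [0.4, 0.4, 0.1]
grip_width: 0.466
grip_force: 20.0
```

Emit:
apply_moves(deltas=[0, 0, 0, 0, 0, 0.01, -1, 0, 0, 0, 0, 0, 0.025, -1, 0, 0, 0, 0, 0, 0.045, -1, 0, 0, 0, 0, 0, 0.065, -1, 0, 0, 0, 0, 0, 0.08, -1, 0, 0, 0, 0, 0, 0.08, -1], grip_force=25)

```text
t: 15.13
tool_pos: [416.7, 307.4, 105.6]
orientation: [3.138, 0.003, 2.918]
force: [0.6, -0.6, -0.3]
grip_width: 0.464
grip_force: 25.0
```

```bash
python3 - <<'E'
from fit import *
s=grab("side")
st=bot.state();print(st["tool_pos"],st["force"],st["grip_width"])
g=s["image"].copy(); g0=cv2.imread("pics/side0.png")[:,:,::-1]
# salt pixels: grey, not dark, differ from bright table
l=cv2.cvtColor(g,cv2.COLOR_RGB2LAB).astype(int)[...,0]
q=proj(s,[415,306,0])[0]; print(q, proj(s,[415,306,80])[0])
for r in range(105,165,3): print(r,l[r,135:185:3])
E
```

```text
[416.14985334 307.03081451 104.20715459] [-0.46159732  0.70140642 -0.59765198] 0.46539396003195
[156.6415841  152.53166569] [151.41253048 136.99420402]
105 [ 35  36  25  27  24  82 192 210 211 209 211 205 208 208 206 208 208]
108 [ 40  26  35  19  24  72 193 209 208 207 205 208 211 209 204 210 208]
111 [ 70  27  26  24  25  45 132 208 205 206 209 209 208 209 209 205 210]
114 [155  40  28  30  40  48  58 154 209 206 207 207 208 206 208 207 206]
117 [199  78  38  27  27  61  49  63 186 206 209 207 209 208 205 210 208]
120 [178  57  45  43  48  54  46  61 112 208 210 202 209 207 210 205 206]
123 [186  55  53  55  53  53  59  60  50 164 209 208 208 208 210 209 208]
126 [204 101  73  59  54  46  32  32  19 111 201 207 209 204 208 209 208]
129 [208 166  38  34  27  33  30  23  39 125 210 210 208 210 207 210 204]
132 [207 197  55  39  25  24  27  73 163 197 207 208 209 208 207 208 207]
135 [209 210 120  73  62  27  27 116 197 207 208 204 208 209 205 207 210]
138 [207 208 187 197 158 104 123 177 193 200 209 210 209 208 210 207 209]
141 [204 197 197 210 205 198 201 209 204 201 207 207 207 209 210 208 207]
144 [210 186 202 211 206 207 208 207 207 208 208 210 208 213 211 213 210]
147 [211 199 190 205 205 208 207 198 201 211 209 207 210 206 212 208 209]
150 [211 208 200 201 201 196 190 201 210 209 209 208 211 208 212 209 207]
153 [207 209 206 209 210 210 209 211 209 206 206 211 208 211 209 209 210]
156 [209 208 210 208 211 209 207 210 207 208 209 205 210 209 207 210 208]
159 [210 208 209 209 208 210 209 211 212 209 212 211 208 210 209 209 210]
162 [209 205 209 209 212 212 211 206 211 205 210 208 209 205 209 210 207]
```

Salt has left the table spot (156,152) and shows below the fingers at about (150,138), so it is held. I carry it to the front-left disc.

Emit:
apply_moves(deltas=[0, 0, 0, 0.005, -0.02, 0, -1, 0, 0, 0, 0.012, -0.05, 0, -1, 0, 0, 0, 0.02, -0.085, 0, -1, 0, 0, 0, 0.0285, -0.12, 0, -1, 0, 0, 0, 0.037, -0.155, 0, -1, 0, 0, 0, 0.045, -0.19, 0, -1, 0, 0, 0, 0.053, -0.225, 0, -1, 0, 0, 0, 0.06, -0.25, 0, -1])

```text
t: 15.85
tool_pos: [474.5, 52.4, 101.6]
orientation: [-3.138, -0.002, 2.916]
force: [0.7, -0.3, -1.7]
grip_width: 0.461
grip_force: 25.0
```

Emit:
apply_moves(deltas=[0, 0, 0, 0.0035, -0.016, -0.005, -1, 0, 0, 0, 0.0044, -0.0213, -0.02, -1, 0, 0, 0, 0.0044, -0.0213, -0.035, -1, 0, 0, 0, 0.0044, -0.0213, -0.045, -1, 0, 0, 0, 0.0044, -0.0213, -0.051, -1, 0, 0, 0, 0.0044, -0.0213, -0.053, -1, 0, 0, 0, 0.0044, -0.0213, -0.053, -1])

```text
t: 16.43
tool_pos: [479.2, 35.4, 48.9]
orientation: [-3.141, -0.002, 2.919]
force: [-0.1, 0.0, -0.3]
grip_width: 0.46
grip_force: 25.0
```

Emit:
apply_moves(deltas=[0, 0, 0, 0, 0, -0.001, -1, 0, 0, 0, 0, 0, -0.002, -1, 0, 0, 0, 0, 0, -0.002, -1])

```text
t: 16.68
tool_pos: [480.0, 35.4, 47.9]
orientation: [3.141, 0.001, 2.919]
force: [-0.0, 0.4, -0.7]
grip_width: 0.465
grip_force: 25.0
```

Emit:
apply_moves(deltas=[0, 0, 0, 0, 0, -0.001, -1, 0, 0, 0, 0, 0, -0.001, -1, 0, 0, 0, 0, 0, -0.001, -1])

```text
t: 16.93
tool_pos: [480.2, 35.4, 47.6]
orientation: [3.141, 0.001, 2.919]
force: [-1.2, -0.6, 6.3]
grip_width: 0.466
grip_force: 25.0
```

Emit:
apply_moves(deltas=[0, 0, 0, 0, 0, -0.001, -1, 0, 0, 0, 0, 0, -0.001, -1, 0, 0, 0, 0, 0, -0.001, -1])

```text
t: 17.18
tool_pos: [480.2, 35.4, 47.5]
orientation: [3.141, 0.002, 2.919]
force: [-2.0, -0.3, 16.8]
grip_width: 0.462
grip_force: 25.0
```

Emit:
apply_moves(deltas=[0, 0, 0, 0, 0, 0.002, -1, 0, 0, 0, 0, 0, 0.002, 0.3, 0, 0, 0, 0, 0, 0.002, 1, 0, 0, 0, 0, 0, 0.002, 1, 0, 0, 0, 0, 0, 0.002, 1, 0, 0, 0, 0, 0, 0.03, 1, 0, 0, 0, 0, 0, 0.065, 1, 0, 0, 0, 0, 0, 0.1, 1])

```text
t: 17.85
tool_pos: [478.8, 35.2, 146.0]
orientation: [-3.14, -0.003, 2.919]
force: [0.6, -0.3, -0.2]
grip_width: 0.972
grip_force: 0.0
```

Emit:
apply_moves(deltas=[0, 0, 0, 0, 0, 0.035, 1, 0, 0, 0, 0.002, -0.01, 0.06, 1, 0, 0, 0, 0.01, -0.04, 0.07, 1, 0, 0, 0, 0.019, -0.075, 0.07, 1, 0, 0, 0, 0.028, -0.11, 0.07, 1, 0, 0, 0, 0.037, -0.145, 0.07, 1, 0, 0, 0, 0.046, -0.18, 0.07, 1, 0, 0, 0, 0.055, -0.215, 0.07, 1])

```text
t: 18.52
tool_pos: [534.5, -181.7, 215.4]
orientation: [-3.142, -0.001, 2.919]
force: [-0.2, 0.6, -0.3]
grip_width: 1.0
grip_force: 0.0
```

Emit:
apply_moves(deltas=[0, 0, 0, 0.009, -0.035, 0, 1, 0, 0, 0, 0.018, -0.07, 0, 1, 0, 0, 0, 0.027, -0.105, 0, 1, 0, 0, 0, 0.036, -0.14, 0, 1, 0, 0, 0, 0.044, -0.17, 0, 1, 0, 0, 0, 0.05, -0.19, 0, 1, 0, 0, 0, 0.0527, -0.1996, 0, 1, 0, 0, 0, 0.0527, -0.1996, 0, 1])

```text
t: 19.18
tool_pos: [586.6, -382.9, 214.4]
orientation: [-3.14, -0.001, 2.914]
force: [0.4, -0.5, -0.5]
grip_width: 1.002
grip_force: 0.0
```

```bash
python3 - <<'E'
from fit import *
t=grab("top");s=grab("side")
st=bot.state();print(st["tool_pos"],st["joint_positions"].round(2))
for n,xy,z,th in(("salt",(479.8,35.3),25,18),("spice",(587.5,-379.3),0,18)):
    for f in(t,s):
        try: r=fit([f],n,xy,z,th); print(n,r[0].round(1),round(r[1],3))
        except Exception as e: print(n,e)
c=lambda f,x,y,w,h,k:cv2.resize(f["image"][y:y+h,x:x+w,::-1],None,fx=k,fy=k,interpolation=cv2.INTER_CUBIC)
cv2.imwrite("pics/g8.png",np.hstack([c(s,185,120,200,150,2.5),c(t,190,130,100,125,3)]) if 0 else np.hstack([c(s,180,60,220,240,2.5),cv2.copyMakeBorder(c(t,190,130,100,125,2.5),0,287,0,0,0)[:600]][:2]) if 0 else c(s,180,60,220,240,2.5))
E
```

```text
[ 587.07387593 -378.56772024  214.90425182] [ 0.71  0.84 -0.43  1.32  0.36  1.06  1.58]
salt [472.6  39.8] 0.389
salt [488.7  -1.6] 0.693
spice [ 586.5 -379.9] 0.486
spice [ 588.3 -379.4] 0.08
```

Emit:
apply_moves(deltas=[0, 0, 0, 0, 0, -0.03, 1, 0, 0, 0, 0, 0, -0.065, 1, 0, 0, 0, 0, 0, -0.1, 1, 0, 0, 0, 0, 0, -0.13, 1, 0, 0, 0, 0, 0, -0.15, 1, 0, 0, 0, 0, 0, -0.16, 1, 0, 0, 0, 0, 0, -0.165, 1, 0, 0, 0, 0, 0, -0.165, 1])

```text
t: 19.95
tool_pos: [587.6, -378.2, 50.4]
orientation: [3.141, -0.001, 2.92]
force: [-0.3, -0.1, 0.9]
grip_width: 0.999
grip_force: 0.0
```

Emit:
apply_moves(deltas=[0, 0, 0, 0, 0, 0, -1, 0, 0, 0, 0, 0, 0, -1, 0, 0, 0, 0, 0, 0, -1, 0, 0, 0, 0, 0, 0, -1, 0, 0, 0, 0, 0, 0, -1, 0, 0, 0, 0, 0, 0, -1, 0, 0, 0, 0, 0, 0, -1, 0, 0, 0, 0, 0, 0, -1])

```text
t: 20.62
tool_pos: [587.5, -379.2, 50.7]
orientation: [3.141, 0.0, 2.919]
force: [0.3, 0.9, 1.2]
grip_width: 0.458
grip_force: 24.9
```

Emit:
apply_moves(deltas=[0, 0, 0, 0, 0, 0, -1, 0, 0, 0, 0, 0, 0, -1, 0, 0, 0, 0, 0, 0, -1])

```text
t: 20.87
tool_pos: [587.6, -379.2, 50.7]
orientation: [3.141, 0.0, 2.919]
force: [-0.8, 1.2, 1.2]
grip_width: 0.457
grip_force: 24.9
```

```bash
cat >> fit.py <<'E'
def dfit(f,ref,name,xy,z0,thr=16):
    """fit by difference of the present picture to a reference picture"""
    w=win(polys(f,name,xy,z0)); g=dict(f); a=patch(f,w); g["image"]=ref; b=patch(g,w)
    l=lambda p:cv2.cvtColor(p,cv2.COLOR_RGB2LAB).astype(float)
    m=(np.linalg.norm(l(a)-l(b),axis=2)>thr).astype(np.uint8); m=cv2.morphologyEx(m,cv2.MORPH_OPEN,np.ones((2*K,2*K)))
    cs,_=cv2.findContours(m,cv2.RETR_EXTERNAL,cv2.CHAIN_APPROX_NONE); m[:]=0; cv2.drawContours(m,[max(cs,key=cv2.contourArea)],-1,1,-1); m=m>0
    def cost(p): r=rend(polys(f,name,p,z0),*w); return 1-(r&m).sum()/(r|m).sum()
    o=minimize(cost,xy,method="Nelder-Mead",options=dict(initial_simplex=np.array(xy)+[[0,0],[12,0],[0,12]],xatol=.05,fatol=1e-5)); return o.x,o.fun
E
python3 - <<'E'
from fit import *
for n in("top","side"):
    f=grab(n); ref=cv2.imread(f"pics/{n}0.png")[:,:,::-1].copy()
    for nm,xy in(("salt",(479.8,35.3)),("mill",(597.4,-49.6))):
        try: r=dfit(f,ref,nm,xy,25); print(n,nm,r[0].round(1),round(r[1],3))
        except Exception as e: print(n,nm,e)
E
```

```text
top salt [477.7  36.5] 0.36
top mill [597.7 -47.8] 0.08
side salt [489.8  49.9] 0.704
side mill [600.5 -51.1] 0.637
```

Emit:
apply_moves(deltas=[0, 0, 0, 0, 0, 0.01, -1, 0, 0, 0, 0, 0, 0.03, -1, 0, 0, 0, 0, 0, 0.055, -1, 0, 0, 0, -0.003, 0.01, 0.08, -1, 0, 0, 0, -0.012, 0.035, 0.08, -1, 0, 0, 0, -0.023, 0.07, 0.08, -1, 0, 0, 0, -0.035, 0.105, 0.08, -1, 0, 0, 0, -0.046, 0.14, 0.08, -1])

```text
t: 21.63
tool_pos: [540.6, -238.4, 131.4]
orientation: [-3.142, 0.001, 2.918]
force: [0.3, 0.9, -1.6]
grip_width: 0.455
grip_force: 24.9
```

Emit:
apply_moves(deltas=[0, 0, 0, -0.01, 0.03, 0, -1, 0, 0, 0, -0.018, 0.053, 0, -1, 0, 0, 0, -0.0225, 0.066, -0.005, -1, 0, 0, 0, -0.0233, 0.0683, -0.02, -1, 0, 0, 0, -0.0233, 0.0683, -0.037, -1, 0, 0, 0, -0.0233, 0.0683, -0.048, -1, 0, 0, 0, -0.0233, 0.0683, -0.053, -1, 0, 0, 0, -0.0233, 0.0683, -0.053, -1])

```text
t: 22.3
tool_pos: [517.6, -171.2, 76.8]
orientation: [-3.141, -0.002, 2.919]
force: [1.0, 0.1, 0.4]
grip_width: 0.46
grip_force: 24.9
```

Emit:
apply_moves(deltas=[0, 0, 0, 0, 0, -0.001, -1, 0, 0, 0, 0, 0, -0.002, -1, 0, 0, 0, 0, 0, -0.002, -1])

```text
t: 22.55
tool_pos: [518.6, -171.3, 76.1]
orientation: [3.142, 0.001, 2.918]
force: [0.0, -0.3, -0.7]
grip_width: 0.455
grip_force: 24.9
```

Emit:
apply_moves(deltas=[0, 0, 0, 0, 0, -0.001, -1, 0, 0, 0, 0, 0, -0.001, -1, 0, 0, 0, 0, 0, -0.001, -1])

```text
t: 22.8
tool_pos: [518.7, -171.3, 75.5]
orientation: [-3.141, 0.002, 2.919]
force: [-0.8, 0.6, 5.8]
grip_width: 0.453
grip_force: 24.9
```

Emit:
apply_moves(deltas=[0, 0, 0, 0, 0, 0.001, 0.3, 0, 0, 0, 0, 0, 0.001, 1, 0, 0, 0, 0, 0, 0.001, 1, 0, 0, 0, 0, 0, 0.001, 1, 0, 0, 0, 0, 0, 0.025, 1, 0, 0, 0, 0, 0, 0.06, 1, 0, 0, 0, 0, 0, 0.095, 1, 0, 0, 0, 0, 0, 0.13, 1])

```text
t: 23.47
tool_pos: [517.6, -170.8, 205.7]
orientation: [3.141, -0.001, 2.919]
force: [1.4, -0.2, 0.0]
grip_width: 0.997
grip_force: 0.0
```

Emit:
apply_moves(deltas=[0, 0, -0.1, -0.01, -0.02, 0, 1, 0, 0, -0.2, -0.02, -0.045, 0, 1, 0, 0, -0.3, -0.03, -0.07, 0, 1, 0, 0, -0.4, -0.04, -0.095, 0, 1, 0, 0, -0.5, -0.05, -0.12, 0, 1, 0, 0, -0.6, -0.06, -0.145, 0, 1, 0, 0, -0.7, -0.07, -0.165, 0, 1, 0, 0, -0.8, -0.074, -0.171, 0, 1])

```text
t: 24.13
tool_pos: [441.4, -346.4, 204.3]
orientation: [-3.139, 0.001, 2.108]
force: [0.4, 0.2, -0.4]
grip_width: 1.0
grip_force: 0.0
```

Emit:
apply_moves(deltas=[0, 0, -0.1, 0, 0, 0, 1, 0, 0, -0.2, 0, 0, 0, 1, 0, 0, -0.3, 0, 0, 0, 1, 0, 0, -0.36, 0, 0, 0, 1, 0, 0, -0.36, 0, 0, 0, 1])

```text
t: 24.55
tool_pos: [444.1, -341.8, 204.5]
orientation: [-3.141, -0.0, 1.758]
force: [0.3, -0.5, -0.2]
grip_width: 0.998
grip_force: 0.0
```

```bash
python3 - <<'E'
from fit import *
from scipy.ndimage import map_coordinates
T={n:grab(n) for n in("top","side")}
st=bot.state();print(st["tool_pos"],st["orientation"],st["joint_positions"].round(2))
for n in T:
    f=T[n]; ref=cv2.imread(f"pics/{n}0.png")[:,:,::-1].copy(); now=f["image"]
    for nm,xy in(("salt",(479.8,35.3)),("spice",(518.2,-171)),("mill",(597.4,-49.6))):
        try: r=dfit(f,ref,nm,xy,25); print(n,nm,r[0].round(1),round(r[1],3))
        except Exception as e: print(n,nm,e)
    f["image"]=ref
    for nm,xy,z,ths in(("small_tin",(444,-342),0,(5,6,7,8)),):
        for th in ths:
            r=fit([f],nm,xy,z,th); print(n,nm,th,r[0].round(1),round(r[1],3))
    # rim of a tin: strongest radial grey gradient along projected top circle
    g=cv2.GaussianBlur(cv2.cvtColor(ref,cv2.COLOR_RGB2GRAY).astype(np.float32),(3,3),0)
    def rim(p,z,R):
        q=[np.mean(np.abs(map_coordinates(g,proj(f,circ(p,z,R+1.5))[:,::-1].T,order=1)-map_coordinates(g,proj(f,circ(p,z,R-2.5))[:,::-1].T,order=1)))]
        return -q[0]
    for nm,xy,z,R in(("small",(444,-342),72,28.5),("wide",(578,54),83,37.5)):
        G=[(rim((xy[0]+a,xy[1]+b),z,R),a,b) for a in np.arange(-10,10.5,1) for b in np.arange(-10,10.5,1)]
        v,a,b=min(G); print(n,nm,"rim",xy[0]+a,xy[1]+b,v)
E
```

```text
[ 444.10661632 -341.80733763  204.48546525] [-3.14126351e+00 -2.63935225e-04  1.76097224e+00] [ 0.63  0.64 -0.1   1.8   0.09  0.71  0.68]
top salt [475.3  36.8] 0.356
top spice [ 516.2 -170.7] 0.135
top mill [597.1 -48. ] 0.083
top small_tin 5 [ 443.2 -339.1] 0.141
top small_tin 6 [ 443.2 -339.1] 0.121
top small_tin 7 [ 443.2 -339.1] 0.458
top small_tin 8 [ 443.2 -339.1] 0.484
top small rim 445.0 -341.0 -18.363531
top wide rim 576.0 57.0 -21.949905
side salt [440.   27.6] 0.792
side spice [ 523.7 -196.9] 0.73
side mill [609.4 -49.6] 0.605
side small_tin 5 [ 442.2 -344.6] 0.182
side small_tin 6 [ 442.4 -344.1] 0.164
side small_tin 7 [ 445.3 -346.8] 0.149
side small_tin 8 [ 445.5 -346.6] 0.137
side small rim 446.0 -341.0 -17.316515
side wide rim 577.0 55.0 -15.049835
```

Emit:
apply_moves(deltas=[0, 0, 0, 0.001, 0.001, -0.03, 1, 0, 0, 0, 0.001, 0.001, -0.065, 1, 0, 0, 0, 0.001, 0.001, -0.1, 1, 0, 0, 0, 0.001, 0.001, -0.13, 1, 0, 0, 0, 0.001, 0.001, -0.155, 1, 0, 0, 0, 0.001, 0.001, -0.17, 1, 0, 0, 0, 0.001, 0.001, -0.178, 1, 0, 0, 0, 0.001, 0.001, -0.181, 1])

```text
t: 25.32
tool_pos: [444.7, -340.5, 22.4]
orientation: [-3.14, -0.002, 1.76]
force: [0.7, -0.2, 1.1]
grip_width: 1.0
grip_force: 0.0
```

Emit:
apply_moves(deltas=[0, 0, 0, 0, 0, 0, 1, 0, 0, 0, 0, 0, 0, -1, 0, 0, 0, 0, 0, 0, -1, 0, 0, 0, 0, 0, 0, -1, 0, 0, 0, 0, 0, 0, -1, 0, 0, 0, 0, 0, 0, -1, 0, 0, 0, 0, 0, 0, -1, 0, 0, 0, 0, 0, 0, -1])

```text
t: 25.98
tool_pos: [445.7, -341.2, 24.2]
orientation: [3.141, 0.001, 1.759]
force: [-0.8, 0.3, 5.7]
grip_width: 0.638
grip_force: 25.2
```

Emit:
apply_moves(deltas=[0, 0, 0, 0, 0, 0, -1, 0, 0, 0, 0, 0, 0, -1, 0, 0, 0, 0, 0, 0, -1])

```text
t: 26.23
tool_pos: [445.7, -341.2, 24.2]
orientation: [3.141, 0.001, 1.759]
force: [-0.2, 0.6, 5.4]
grip_width: 0.641
grip_force: 25.2
```

Emit:
apply_moves(deltas=[0, 0, 0, 0, 0, 0.01, -1, 0, 0, 0, 0, 0, 0.03, -1, 0, 0, 0, 0, 0, 0.06, -1, 0, 0, 0, 0, 0, 0.095, -1, 0, 0, 0, 0, 0.005, 0.125, -1, 0, 0, 0, 0, 0.025, 0.14, -1, 0, 0, 0, 0, 0.055, 0.14, -1, 0, 0, 0, 0, 0.09, 0.14, -1])

```text
t: 26.9
tool_pos: [445.2, -252.3, 165.3]
orientation: [3.139, 0.003, 1.755]
force: [0.5, 0.6, -1.6]
grip_width: 0.645
grip_force: 25.2
```

Emit:
apply_moves(deltas=[0, 0, 0, 0, 0.035, 0, -1, 0, 0, 0, 0, 0.07, 0, -1, 0, 0, 0, 0, 0.105, 0, -1, 0, 0, 0, 0, 0.14, 0, -1, 0, 0, 0, 0, 0.175, 0, -1, 0, 0, 0, 0, 0.21, 0, -1, 0, 0, 0, 0, 0.245, 0, -1, 0, 0, 0, 0, 0.275, 0, -1])

```text
t: 27.57
tool_pos: [444.5, 26.5, 163.9]
orientation: [-3.141, -0.001, 1.76]
force: [0.7, 0.1, -2.0]
grip_width: 0.64
grip_force: 25.2
```

Emit:
apply_moves(deltas=[0, 0, 0, 0.005, 0.025, 0, -1, 0, 0, 0, 0.025, 0.032, 0, -1, 0, 0, 0, 0.05, 0.032, 0, -1, 0, 0, 0, 0.08, 0.032, 0, -1, 0, 0, 0, 0.11, 0.032, 0, -1, 0, 0, 0, 0.127, 0.032, 0, -1, 0, 0, 0, 0.1315, 0.032, 0, -1, 0, 0, 0, 0.1315, 0.032, 0, -1])

```text
t: 28.23
tool_pos: [577.0, 55.8, 163.5]
orientation: [-3.141, -0.0, 1.758]
force: [-0.1, -0.1, -1.7]
grip_width: 0.642
grip_force: 25.2
```

```bash
python3 - <<'E'
from fit import *
from scipy.ndimage import map_coordinates
f=grab("side");st=bot.state();print(st["tool_pos"],st["force"],st["grip_width"])
g=cv2.GaussianBlur(cv2.cvtColor(f["image"],cv2.COLOR_RGB2GRAY).astype(np.float32),(3,3),0)
def rim(p,z,R): return -np.mean(np.abs(map_coordinates(g,proj(f,circ(p,z,R+1.5))[:,::-1].T,order=1)-map_coordinates(g,proj(f,circ(p,z,R-2.5))[:,::-1].T,order=1)))
for nm,xy,z,R in(("wide",(577,55),83,37.5),):
    print(min((rim((xy[0]+a,xy[1]+b),z,R),xy[0]+a,xy[1]+b) for a in range(-10,11) for b in range(-10,11)))
cv2.imwrite("pics/g9.png",f["image"][:,:,::-1])
E
```

```text
[575.45652923  55.80860342 163.35162623] [-0.94753181  0.29471013 -2.08883588] 0.6429455216062768
(np.float32(-14.484969), 576, 55)
```

Emit:
apply_moves(deltas=[0, 0, 0, 0, 0, -0.015, -1, 0, 0, 0, 0, 0, -0.03, -1, 0, 0, 0, 0, 0, -0.042, -1, 0, 0, 0, 0, 0, -0.049, -1, 0, 0, 0, 0, 0, -0.053, -1, 0, 0, 0, 0, 0, -0.054, -1, 0, 0, 0, 0, 0, -0.054, -1])

```text
t: 28.87
tool_pos: [576.3, 56.0, 109.9]
orientation: [-3.141, -0.0, 1.759]
force: [-0.3, -0.2, -2.5]
grip_width: 0.644
grip_force: 25.2
```

Emit:
apply_moves(deltas=[0, 0, 0, 0, 0, -0.001, -1, 0, 0, 0, 0, 0, -0.001, -1, 0, 0, 0, 0, 0, -0.001, -1])

```text
t: 29.12
tool_pos: [577.0, 56.0, 109.1]
orientation: [3.141, 0.0, 1.759]
force: [0.4, 0.3, -2.3]
grip_width: 0.643
grip_force: 25.2
```

Emit:
apply_moves(deltas=[0, 0, 0, 0, 0, -0.001, -1, 0, 0, 0, 0, 0, -0.001, -1, 0, 0, 0, 0, 0, -0.001, -1])

```text
t: 29.37
tool_pos: [576.7, 56.0, 107.7]
orientation: [3.141, -0.0, 1.759]
force: [-0.2, -0.2, -1.8]
grip_width: 0.643
grip_force: 25.2
```

Emit:
apply_moves(deltas=[0, 0, 0, 0, 0, -0.001, -1, 0, 0, 0, 0, 0, -0.001, -1, 0, 0, 0, 0, 0, -0.001, -1])

```text
t: 29.62
tool_pos: [576.8, 56.0, 107.3]
orientation: [3.141, -0.0, 1.759]
force: [-2.3, -0.1, 5.5]
grip_width: 0.648
grip_force: 25.2
```

Emit:
apply_moves(deltas=[0, 0, 0, 0, 0, -0.0005, -1, 0, 0, 0, 0, 0, -0.0005, -1, 0, 0, 0, 0, 0, -0.0005, -1])

```text
t: 29.87
tool_pos: [576.8, 56.0, 107.2]
orientation: [3.141, -0.0, 1.759]
force: [-3.1, -0.3, 9.0]
grip_width: 0.643
grip_force: 25.2
```

Emit:
apply_moves(deltas=[0, 0, 0, 0, 0, 0.0015, -1, 0, 0, 0, 0, 0, 0.0015, 0.5, 0, 0, 0, 0, 0, 0.0015, 1, 0, 0, 0, 0, 0, 0.0015, 1, 0, 0, 0, 0, 0, 0.0015, 1, 0, 0, 0, 0, 0, 0.025, 1, 0, 0, 0, 0, 0, 0.06, 1, 0, 0, 0, 0, 0, 0.1, 1])

```text
t: 30.53
tool_pos: [575.1, 55.8, 205.5]
orientation: [-3.137, -0.0, 1.759]
force: [1.8, -0.6, -0.2]
grip_width: 1.0
grip_force: 0.0
```

Emit:
apply_moves(deltas=[0, 0, 0, 0, 0, 0.03, 1, 0, 0, 0, -0.01, 0.02, 0.05, 1, 0, 0, 0, -0.025, 0.05, 0.06, 1, 0, 0, 0, -0.04, 0.085, 0.06, 1, 0, 0, 0, -0.055, 0.12, 0.06, 1, 0, 0, 0, -0.07, 0.155, 0.06, 1, 0, 0, 0, -0.09, 0.19, 0.06, 1, 0, 0, 0, -0.11, 0.22, 0.06, 1])

```text
t: 31.2
tool_pos: [465.5, 278.5, 266.1]
orientation: [3.141, -0.001, 1.76]
force: [0.3, 1.1, 0.3]
grip_width: 1.002
grip_force: 0.0
```

Emit:
apply_moves(deltas=[0, 0, 0, -0.01, 0.03, 0, 1, 0, 0, 0, -0.02, 0.06, 0, 1, 0, 0, 0, -0.03, 0.09, 0, 1, 0, 0, 0, -0.04, 0.12, 0, 1, 0, 0, 0, -0.04, 0.12, 0, 1])

```text
t: 31.62
tool_pos: [422.2, 404.1, 265.7]
orientation: [-3.14, -0.006, 1.769]
force: [0.3, 0.7, 0.2]
grip_width: 0.998
grip_force: 0.0
```

```bash
python3 - <<'E'
from fit import *
T={n:grab(n) for n in("top","side")}; D=[]
b=(548.2,-58.8); c,s_=np.cos(.184),np.sin(.184)
loc=lambda x,y:(b[0]+c*x-s_*y,b[1]+s_*x+c*y)
for n,(x0,y0,w,h,k) in(("top",(190,135,140,120,3)),("side",(170,90,150,160,3))):
    f=T[n]; im=cv2.resize(f["image"][y0:y0+h,x0:x0+w,::-1],None,fx=k,fy=k,interpolation=cv2.INTER_CUBIC)
    im=cv2.convertScaleAbs(im,alpha=1.3)
    def d(p,z,r,col): cv2.polylines(im,[(((proj(f,circ(p,z,r))-[x0,y0]+.5)*k*16).astype(np.int32))],True,col,1,shift=4)
    for x,y,z,r in((50,0,165,24),(-50,105,109,17),(-50,105,28,22),(-50,-105,130,20.5),(50,105,155,28.5),(50,105,83,37.5),(50,-105,135,35.5)): d(loc(x,y),z,r,(0,255,0))
    D.append(cv2.resize(im,(400,int(im.shape[0]*400/im.shape[1]))))
h=max(i.shape[0] for i in D); D=[cv2.copyMakeBorder(i,0,h-i.shape[0],0,0,0) for i in D]
cv2.imwrite("pics/fin.png",np.hstack(D)); st=bot.state(); print(st["t"],st["tool_pos"],st["force"])
E
```

```text
31.7167 [425.63697726 397.28088686 265.71518562] [ 0.04319301 -0.42548024 -1.08379728]
```

View pics/fin.png

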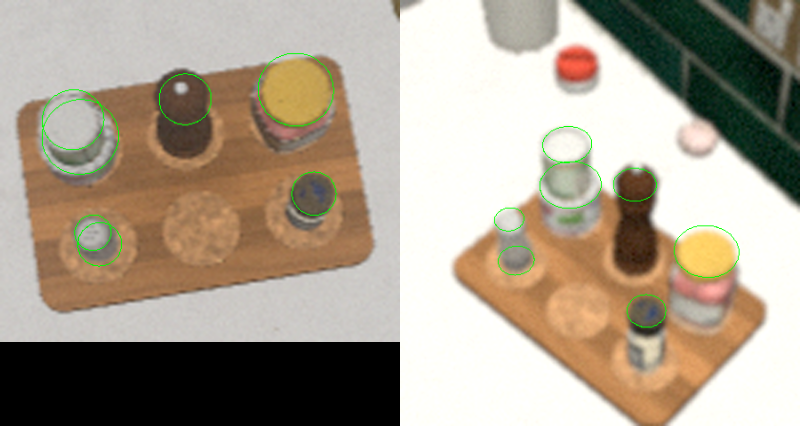

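The final picture shows everything in place against the predicted outlines. The small tin is stacked on the wide tin (top view (74,120)), the mill is at (185,100), the salt at (95,235), the spice jar at (313,192), and the jam jar is still on its disc.

```bash
python3 -c "
from plant import bot; print(bot.hand_in())"
```

```text
the job is handed in; nothing more can be done
None
```

I placed the pepper mill, salt shaker and spice jar on their discs in that order, stacked the small tin on the wide tin, and handed the job in at about 32 s; the last picture showed each upright and within a few mm of centre, and no verdict came back.

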